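# Swap mills and jars on a two-step condiment rack

## Robot

A 6-joint arm with a two-finger parallel gripper is mounted at the origin on a cart in front of the work surface, level with it; the furniture and walls round the work are solid. World frame = base frame: x ahead of the robot, y to its left, z up, the work surface at z = 0. Lengths are in m, angles in rad, forces in N, time in s.
With the tool pointing down it reaches from about 0.35 to 0.725 m from the base axis. Payload 6 kg.
Tool frame: the origin (TCP) lies midway between the tips of the shut fingers; the grasp point (between the pads) lies 19 mm behind it (manip.grasp_offset is the distance from the TCP to the grasp point, in m); z points along the fingers, y is the line along which they close (so a half turn about z gives the same grasp; the last joint's range is limited). The gripper opens to 85 mm and grips with 20 to 120 N. Pads are 22 mm wide; open, the fingers measure 114 mm over their backs; the gripper's body (76 mm by 85 mm) begins 54 mm behind the grasp point. The pads swing forward as they close: fully open they stand 13 mm farther back than shut.
Start: joints at [-0.969, 0.04, 0.085, 0, -1.615, -0.334], TCP at [0.159, -0.579, 0.231] pointing down, gripper open.
Joint ranges: [-2.56, 2.56], [-1.29, 2.01], [-1.08, 1.49], [-3.29, 1.98], [-2.81, -0.18], [-2.99, 2.99]. Speed limits (rad/s): [2.57, 2.57, 3.01, 3.14, 3.14, 3.14].

## Interface

Orientations are given as a unit quaternion [w, x, y, z].
In Python, from bench import manip, optics gives the robot as it stands. The module is installed in compiled form; this text tells all that it offers.
- The arm moves only by the tool jog_arm, never from a script. Its argument "rows" is text: rows parted by semicolons, each of 4 numbers parted by spaces: the shift along the world's x, y, z in m, then the turn about the world's z in degrees. A call has 1 to 20 rows; each row is the pose to reach, as a shift and turn from the pose commanded when the call began; what a row does not reach only later rows make up. A row lasts 1/8 s, in which the tool goes at most 62.5 mm and 10.7 degrees, less where a joint would pass 70% of its speed; a pose out of reach is approached as far as the arm can. A call with a gripper value outside its range is refused whole. "jaw" is the opening, from -1 (shut) to 1 (fully open), set as the call begins (left out, the last holds). The fingers move at their own pace and stop on an object; the grip force is fixed at half the most. Time passes only in rows, so rows that repeat a pose let the fingers close. It gives the time, the measured TCP pose, the force, the opening and the grip force at its end, in the units of the state.
- manip.observe(): the state, without advancing time (a new reading comes with each control period).
- optics.grab_frame(name): name is "scene" or "top"; returns a dict with "pixels" (400x640x3 uint8, red, green, blue), "fovy" (degrees; the focal length in pixels is half the picture's height over the tangent of half this angle, whatever the lens; pixels are square), "cx", "cy" (the principal point, pixels), "world_from_camera" (4x4, takes a point from camera to world coordinates). Camera axes: x right, y down, z forward; pixel columns grow to the right and rows downward; lengths in m; the calibration is good to about 2 mm. A picture is of the moment at which its call begins. There is no depth.
- manip.hand_in(): hands the job in; it is judged then, once.
The state is a dict: "time_s": time; "joint_pos": joint angles; "qvel": joint speeds; "effort": joint torques, N m; "tool_pos": TCP position; "ee_rot": TCP orientation; "force": force on the tool from outside, world axes, zero at the start; "ft_torque": the same for the moment, N m; "grip_width": opening from 0.0 (shut) to 1.0 (fully open); "finger_force": force on a finger pad.
Only numpy, scipy, OpenCV 4.12 (cv2) and the standard library are available. Lean on these libraries where they do the work, as an engineer would, in place of code of your own. Each camera call takes 0.05 s, during which the arm holds its last target. There are 200 camera calls.

## Task

Someone put the two tall wooden mills in the front row of the condiment rack, where they hide the jars behind them. Swap them over, so that both mills stand in the back, raised row and all three jars in the front, lower row, each upright and seated down in a round recess of its own. The rack is nearly full, with just one recess free to start from; leave alone the jam jar, which is in the front row already, tip nothing over, and do not shift the tumbler and the tea box beside the rack.

Things in the scene. Friction and masses are not known exactly. Their poses are not given: they have to be found in the camera images.
- rack: Wooden two-step rack, fixed, 222 x 344 x 52 mm. Origin: centre of its footprint, on the worktop; x points from the low front step to the raised back step. Round recesses 84 mm across, 12 mm deep, at y = 110, 0, -110 mm: front row x = -55, floor z = 8 mm; back row x = 55, floor z = 40 mm. Front holds the mills and jam jar, back the honey and spice jars, in any order; one back recess is free.
- mill_a: One of two identical turned wooden mills; either may take any back recess. 170 mm high, 0.18 kg; base 58 mm across; round head 49 mm across, 123 to 159 mm above the base, widest at about 140; metal knob 12 mm across on top. The head does not turn. Take it by the head, palm above the knob. Origin: centre of its underside, z up.
- mill_b: The other mill, the same in every way as mill_a.
- honey_jar: Short round glass jar with a red screw lid, full of something light golden; 100 mm high, 0.44 kg; body 60 mm across, lid 65 mm across from 88 to 99 mm above the base. Starts in the back row. Origin: centre of its underside, z up.
- spice_jar: Small round clear glass spice jar with a green cap; 106 mm high, 0.11 kg; body 44 mm across, cap 45 mm across from 85 to 105 mm above the base. Starts in the back row. Origin: centre of its underside, z up.
- jam_jar: Short faceted glass jar with a whitish lid and red contents; 84 mm high, 68 mm across, 0.25 kg. It is already in its right row, the front one, and stays where it is. Origin: centre of its underside, z up.
- tumbler: Clear glass tumbler, 80 mm across, 91 mm high, loose on the worktop to the left of the rack. To be left alone. Origin: centre of its underside, z up.
- tea_box: Red cardboard tea box, 63 x 131 x 66 mm high, loose on the worktop to the right of the rack. To be left alone. Origin: centre of its underside; its long side lies along its y.

How it is judged:
By the outcome, as a careful person would: the job done as asked, in the order asked, and still so for the second after the job is handed in, with the robot touching nothing.
It also fails if it takes over 102 s, if anything falls off the work surface, if the arm or the gripper's body presses on something with over 40 N, if the wrist force passes 120 N, or if a joint passes its speed limit or range.

## Working session

There is one attempt and no reset: what is moved stays moved. The work goes in short steps, Python scripts to look and compute and a tool call to move; the robot and the scene stay as the last step left them, time stands still between calls to the robot, and variables do not carry over. Pictures are saved under pics/ and viewed, at most 14 in all, crops included, and the job is handed in when it is done.

Besides the shell and the picture viewer there is one more tool, called after "Emit:" as name(argument=value, ...), one argument or row to a line, values as JSON. jog_arm: Moves the arm, as the interface text tells. Its arguments: {"type":"object","properties":{"rows":{"type":"string"},"jaw":{"type":"number"}},"required":["rows"]}

```bash
mkdir -p pics; cat > h.py <<'E'
from bench import manip, optics
import numpy as np, cv2
def grab(n,f=None):
    d=optics.grab_frame(n)
    if f: cv2.imwrite('pics/'+f,d['pixels'][:,:,::-1])
    return d
def fpx(d): return d['pixels'].shape[0]/2/np.tan(np.radians(d['fovy'])/2)
def ray(d,u,v):
    T=np.array(d['world_from_camera']);r=T[:3,:3]@np.array([(u-d['cx'])/fpx(d),(v-d['cy'])/fpx(d),1]);return T[:3,3],r/np.linalg.norm(r)
def onz(d,u,v,z):
    o,r=ray(d,u,v);return o+r*(z-o[2])/r[2]
def tri(*obs):
    A=np.zeros((3,3));b=np.zeros(3)
    for d,u,v in obs:
        o,r=ray(d,u,v);P=np.eye(3)-np.outer(r,r);A+=P;b+=P@o
    x=np.linalg.solve(A,b);return x,[round(float(np.linalg.norm((np.eye(3)-np.outer(ray(*q)[1],ray(*q)[1]))@(x-ray(*q)[0]))),4) for q in obs]
def proj(d,p):
    T=np.array(d['world_from_camera']);c=T[:3,:3].T@(np.array(p)-T[:3,3]);return np.array([d['cx']+fpx(d)*c[0]/c[2],d['cy']+fpx(d)*c[1]/c[2]])
E
python3 - <<'E'
from h import *
import pickle
for n in('scene','top'):
    d=grab(n,n+'0.png');pickle.dump(d,open(n+'0.pkl','wb'));print(n,d['fovy'],d['cx'],d['cy'],np.round(d['world_from_camera'],3).tolist())
print(manip.observe(),manip.grasp_offset)
E
```

```text
scene 45.11789583628209 323.6679804325231 192.03710438270474 [[0.431, -0.42, 0.799, -0.26], [-0.902, -0.199, 0.382, -0.497], [-0.001, -0.885, -0.465, 0.532], [0.0, 0.0, 0.0, 1.0]]
top 56.740291805919284 322.8079659219013 196.71211562759677 [[0.015, -0.998, 0.056, 0.502], [-1.0, -0.017, -0.027, -0.068], [0.027, -0.055, -0.998, 0.928], [0.0, 0.0, 0.0, 1.0]]
{'time_s': 0.1, 'joint_pos': array([-9.69297102e-01,  4.07704743e-02,  8.39010796e-02, -4.00626170e-04,
       -1.61550903e+00, -3.33700330e-01]), 'qvel': array([ 4.55834198e-04, -3.93895146e-04,  2.80733693e-03,  1.89925035e-03,
       -8.70611563e-05,  1.10802146e-03]), 'effort': array([-5.41666392e-03, -3.69347370e+01,  3.48278224e+01,  6.95178643e+00,
       -4.62882395e-03, -8.11018367e-06]), 'tool_pos': array([ 0.15875318, -0.57830594,  0.23036434]), 'ee_rot': array([-1.77924169e-04, -1.33508363e-01,  9.91047351e-01,  7.96335807e-04]), 'force': array([ 0.03890112, -0.64565782,  0.66923886]), 'ft_torque': array([ 0.02790991, -0.00412678, -0.00436685]), 'finger_force': 0.0, 'grip_width': 1.0015985339601516} 0.0187
```

View pics/scene0.png

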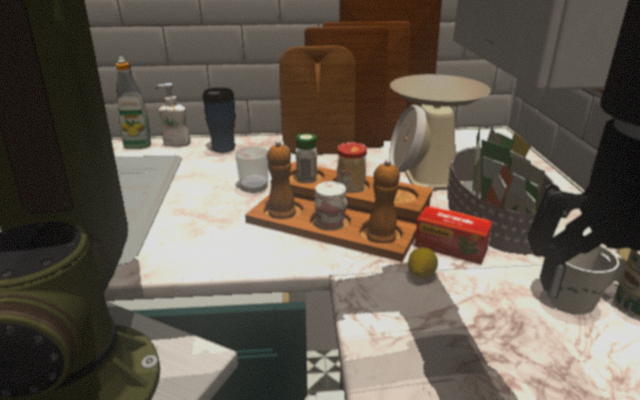

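View pics/top0.png

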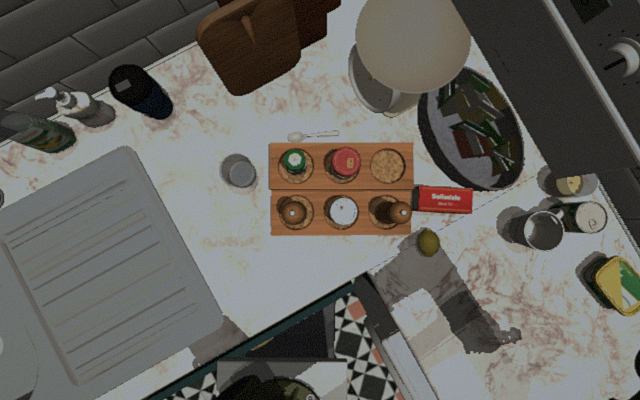

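Rack with spice (294,160), honey (346,162) and a free recess (388,166) at the back. In front, mills are at (294,211) and (395,210), with jam at (343,211). I'll enlarge both views to measure.

```bash
python3 - <<'E'
import cv2
a=cv2.imread('pics/top0.png')[125:245,255:425];cv2.imwrite('pics/t1.png',cv2.resize(a,None,fx=4.7,fy=4.7,interpolation=cv2.INTER_CUBIC))
a=cv2.imread('pics/scene0.png')[125:265,235:445];a=cv2.convertScaleAbs(a,alpha=1.6);cv2.imwrite('pics/s1.png',cv2.resize(a,None,fx=3.8,fy=3.8,interpolation=cv2.INTER_CUBIC))
E
```

```text
(no output)
```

View pics/t1.png

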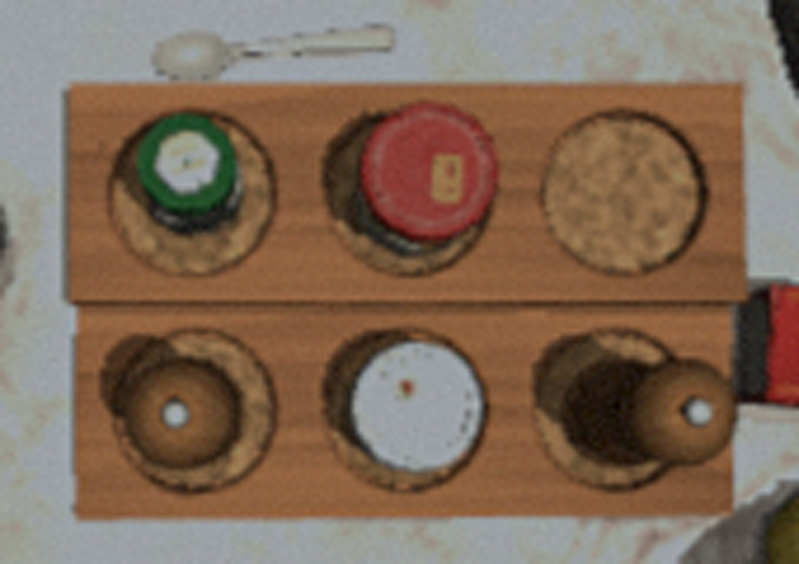

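View pics/s1.png

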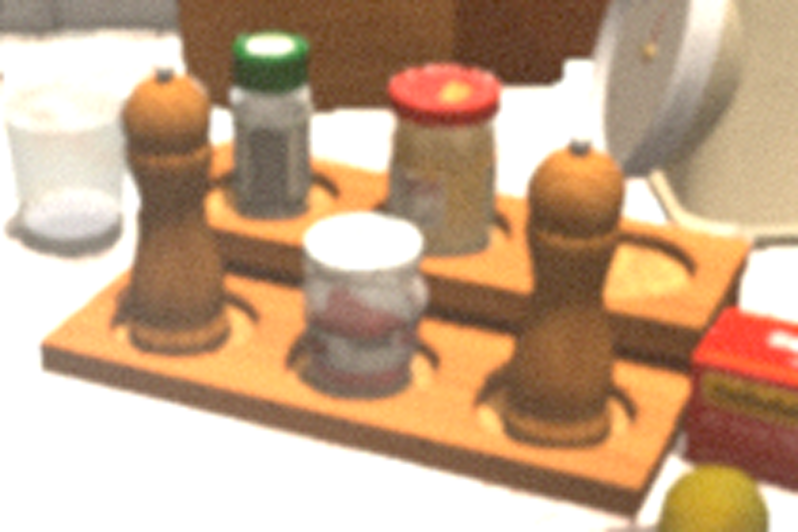

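```bash
python3 - <<'E'
from h import *
import pickle
from scipy.optimize import least_squares
T=pickle.load(open('top0.pkl','rb'));S=pickle.load(open('scene0.pkl','rb'))
t=lambda x,y:(T,255+(x+.5)/4.7-.5,125+(y+.5)/4.7-.5)
s=lambda x,y:(S,235+(x+.5)/3.8-.5,125+(y+.5)/3.8-.5)
R=[((.111,.172,.052),t(70,87)),((.111,-.172,.052),t(742,85)),((0,-.172,.052),t(746,300)),((0,.172,.052),t(70,301)),((-.111,.172,.02),t(77,518)),((-.111,-.172,.02),t(731,516)),
((.055,-.11,.052),t(625,191)),((-.111,.172,.02),s(43,350)),((-.111,-.172,.02),s(630,490)),((.111,-.172,.052),s(750,240))]
def W(p,q):
    c,n=np.cos(p[2]),np.sin(p[2]);return [p[0]+c*q[0]-n*q[1],p[1]+n*q[0]+c*q[1],q[2]+p[3]]
f=lambda p:np.concatenate([proj(o[0],W(p,q))-o[1:] for q,o in R])
r=least_squares(f,[.5,0,0,0]);print('rack',r.x,np.round(r.fun,1))
r0=r.x
for x in(-.055,.055):
  for y in(.11,0,-.11):print(x,y,np.round(W(r0,(x,y,.04 if x>0 else .008)),4))
np.save('rack.npy',r0)
for n,a,b,h in[('millL',t(175,413),s(165,74),.178),('millR',t(699,411),s(580,147),.178),('honey',t(430,170),s(444,83),.14),('spice',t(187,160),s(271,46),.146),('jam',t(418,406),s(363,240),.092)]:
    x,e=tri(a,b);print(n,np.round(x,4),e,'at exp h',np.round(onz(*a,h),4),np.round(onz(*b,h),4))
# obstacles
for nm,uv in [('bowlL',(356,35)),('bowlbottom',(410,88)),('bowlR',(470,35)),('scaleface',(350,75)),('scalefoot',(392,116))]:
    print(nm,[np.round(onz(T,*uv,z),3).tolist() for z in(0.05,.15,.25)])
print('bowl pts scene', [ [round(float(v),3) for v in onz(S,*uv,z)] for uv in((390,90),(440,103),(490,90)) for z in(.2,.25,.3)])
for p in ((-.0,)): pass
E
```

```text
rack [ 0.57203479 -0.13640075  0.01974119 -0.00347681] [ 0.2 -0.9  0.2 -0.3  0.1 -0.2  0.  -0.1 -0.1  0.1  0.6 -0.3 -0.2  0.2
 -2.3 -1.2  1.4  0.8 -0.5  1. ]
-0.055 0.11 [ 0.5149 -0.0275  0.0045]
-0.055 0 [ 0.517  -0.1375  0.0045]
-0.055 -0.11 [ 0.5192 -0.2475  0.0045]
0.055 0.11 [ 0.6249 -0.0253  0.0365]
0.055 0 [ 0.627  -0.1353  0.0365]
0.055 -0.11 [ 0.6292 -0.2453  0.0365]
millL [ 0.5117 -0.0258  0.1688] [0.0007, 0.0007] at exp h [ 0.5112 -0.0257  0.178 ] [ 0.4925 -0.0384  0.178 ]
millR [ 0.5159 -0.2547  0.1691] [0.0003, 0.0003] at exp h [ 0.5156 -0.2522  0.178 ] [ 0.4972 -0.2609  0.178 ]
honey [ 0.6247 -0.1385  0.1415] [0.0011, 0.0011] at exp h [ 0.6244 -0.1376  0.14  ] [ 0.6289 -0.138   0.14  ]
spice [ 0.6267 -0.0281  0.1447] [0.0013, 0.0013] at exp h [ 0.6259 -0.0271  0.146 ] [ 0.6244 -0.0308  0.146 ]
jam [ 0.5179 -0.1383  0.0921] [0.001, 0.001] at exp h [ 0.5175 -0.1374  0.092 ] [ 0.5187 -0.139   0.092 ]
bowlL [[0.948, -0.166, 0.05], [0.897, -0.155, 0.15], [0.846, -0.144, 0.25]]
bowlbottom [[0.819, -0.299, 0.05], [0.783, -0.273, 0.15], [0.747, -0.246, 0.25]]
bowlR [[0.956, -0.448, 0.05], [0.904, -0.404, 0.15], [0.853, -0.361, 0.25]]
scaleface [[0.848, -0.153, 0.05], [0.809, -0.143, 0.15], [0.769, -0.133, 0.25]]
scalefoot [[0.749, -0.255, 0.05], [0.721, -0.234, 0.15], [0.693, -0.213, 0.25]]
bowl pts scene [[0.875, -0.138, 0.2], [0.705, -0.192, 0.25], [0.534, -0.246, 0.3], [0.822, -0.276, 0.2], [0.659, -0.309, 0.25], [0.496, -0.342, 0.3], [0.982, -0.362, 0.2], [0.795, -0.383, 0.25], [0.608, -0.403, 0.3]]
```

Emit:
jog_arm(
  rows="0.03 0.027 0 -1;0.06 0.054 0 -2;0.09 0.081 0 -3.5;0.12 0.108 0 -5;0.15 0.136 0 -6;0.18 0.163 0 -7;0.21 0.19 0 -8;0.24 0.218 0 -9;0.27 0.245 0 -10.5;0.3 0.273 0 -12;0.33 0.3 0 -13;0.357 0.3255 0 -14.2;0.357 0.3255 0 -14.2;0.357 0.3255 0 -14.2",
  jaw=1,
)

```text
time_s: 1.85
tool_pos: [0.5155, -0.2531, 0.2309]
ee_rot: [-0.0, -0.01, 1.0, 0.0]
force: [-1.0, -0.2, 0.4]
grip_width: 0.999
finger_force: 0.0
```

```bash
python3 - <<'E'
from h import *
d=grab('scene');T=grab('top')
cv2.imwrite('pics/a1.png',np.hstack([cv2.resize(d['pixels'][60:280,220:520],(400,293)),cv2.resize(T['pixels'][90:310,230:530],(400,293))])[:,:,::-1])
print(manip.observe()['tool_pos'],manip.observe()['joint_pos'])
E
```

```text
[ 0.51527535 -0.25367781  0.23133899] [-1.08276672e-01 -2.79554442e-02  1.64737753e-02  2.56130480e-05
 -1.61524333e+00 -1.44325563e+00]
```

View pics/a1.png

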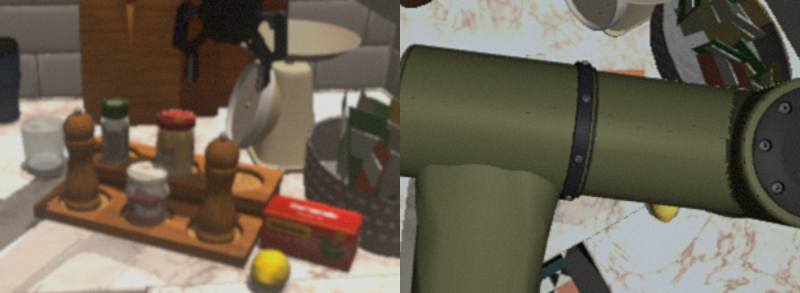

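The gripper is open above the right mill (left pane: head at (221,150), fingers at (185–275, 60)), well away from its neighbours. I'll go down now.

Emit:
jog_arm(
  rows="0 0 -0.02 0;0 0 -0.04 0;0 0 -0.06 0;0 0 -0.08 0;0 0 -0.095 0;0 0 -0.107 0;0 0 -0.107 0;0 0 -0.107 0",
)

```text
time_s: 2.95
tool_pos: [0.5162, -0.2533, 0.1251]
ee_rot: [0.001, -0.01, 1.0, -0.0]
force: [0.0, 0.4, 0.2]
grip_width: 1.0
finger_force: 0.0
```

Emit:
jog_arm(
  rows="0 0 0 0;0 0 0 0;0 0 0 0;0 0 0 0;0 0 0 0;0 0 0 0;0 0 0 0;0 0 0 0;0 0 0.003 0;0 0 0.006 0;0 0 0.006 0",
  jaw=-1,
)

```text
time_s: 4.32
tool_pos: [0.5156, -0.2529, 0.1298]
ee_rot: [-0.0, -0.01, 1.0, 0.0]
force: [-0.2, 0.4, -1.9]
grip_width: 0.54
finger_force: 61.6
```

```bash
python3 - <<'E'
from h import *
d=grab('scene')
cv2.imwrite('pics/a2.png',cv2.resize(d['pixels'][110:270,235:475],(720,480))[:,:,::-1])
print(manip.observe())
E
```

```text
{'time_s': 4.375, 'joint_pos': array([-1.07173781e-01, -1.49953932e-02, -1.55336703e-01, -4.23013069e-04,
       -1.43133872e+00, -1.44367251e+00]), 'qvel': array([ 0.00085615, -0.00092395, -0.00136867, -0.00020359,  0.00184816,
        0.00076768]), 'effort': array([-4.64103359e-03, -3.49803901e+01,  3.57570434e+01,  7.32861936e+00,
       -1.53871154e-02,  7.69362515e-06]), 'tool_pos': array([ 0.51556409, -0.2529553 ,  0.12974247]), 'ee_rot': array([-4.14341482e-04, -9.94536053e-03,  9.99950424e-01,  2.59648428e-04]), 'force': array([ 0.48526983,  0.10805767, -1.82722586]), 'ft_torque': array([0.00524307, 0.0180374 , 0.02799971]), 'finger_force': 61.5771311552453, 'grip_width': 0.5422047241325362}
```

View pics/a2.png

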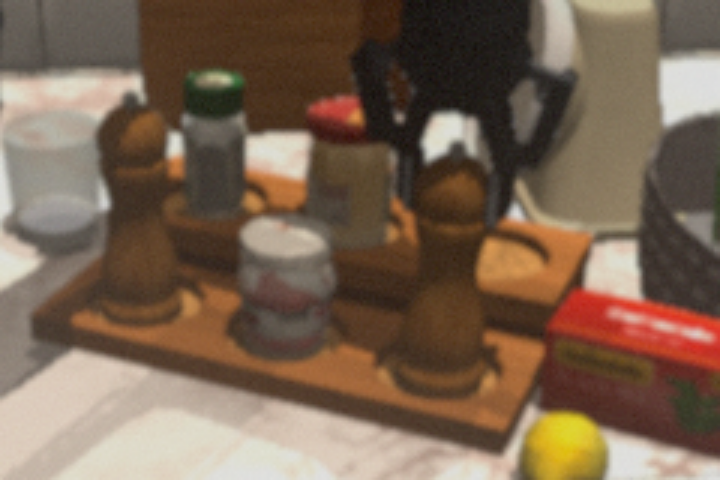

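```bash
python3 - <<'E'
from h import *
import pickle
S=pickle.load(open('scene0.pkl','rb'))
for z in(.165,.172,.18,.184):print(z,onz(S,387.5,158.5,z))
for p in[(.5155,-.253,.184),(.5155,-.253,.13),(.5155,-.253,.153)]:print((proj(S,p)-[235,110])*3)
E
```

```text
0.165 [ 0.54627073 -0.24544024  0.165     ]
0.172 [ 0.53090053 -0.25023571  0.172     ]
0.18 [ 0.51333459 -0.25571625  0.18      ]
0.184 [ 0.50455161 -0.25845652  0.184     ]
[454.78899666 137.36317738]
[449.60757532 217.12338448]
[451.77872986 183.70171798]
```

The mill is held: the force shows its 1.8 N weight and the opening is 46 mm. It has lifted straight, with the knob at (458,145) and the fingers either side of the head. Next, to the free back recess.

Emit:
jog_arm(
  rows="0 0 0.02 0;0 0 0.04 0;0 0 0.06 0;0 0 0.07 0;0.02 0 0.07 0;0.04 0.002 0.07 0;0.06 0.004 0.07 0;0.08 0.006 0.07 0;0.1 0.007 0.07 0;0.114 0.008 0.07 0;0.114 0.008 0.07 0;0.114 0.008 0.055 0;0.114 0.008 0.045 0;0.114 0.008 0.037 0;0.114 0.008 0.032 0;0.114 0.008 0.03 0;0.114 0.008 0.03 0",
)

```text
time_s: 6.5
tool_pos: [0.6298, -0.2451, 0.1604]
ee_rot: [0.0, -0.01, 1.0, -0.0]
force: [-0.8, -0.1, -2.6]
grip_width: 0.536
finger_force: 62.0
```

```bash
python3 - <<'E'
from h import *
d=grab('scene')
cv2.imwrite('pics/a3.png',cv2.resize(d['pixels'][110:270,235:475],(720,480))[:,:,::-1])
o=manip.observe();print(o['force'],o['ft_torque'],o['tool_pos'],o['finger_force'])
E
```

```text
[-0.06026789 -0.07966306 -1.33419838] [ 0.02811977 -0.02610275  0.05047539] [ 0.62989814 -0.24517362  0.1606528 ] 61.950332832784625
```

View pics/a3.png

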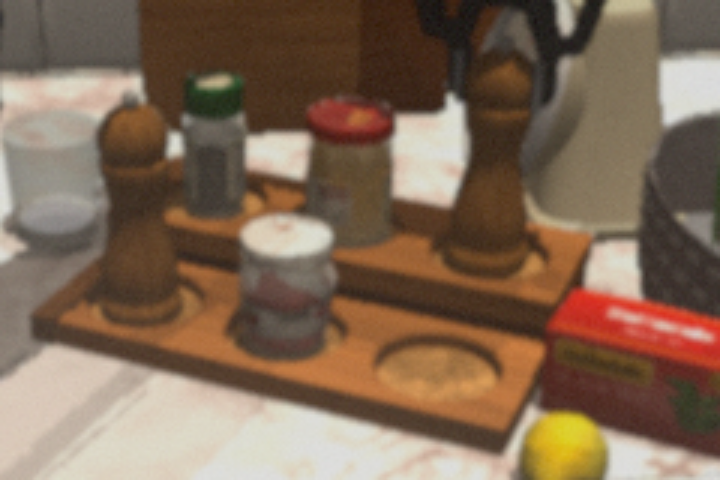

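The mill stands upright inside the back-right recess, base at (485,265), a few mm above its floor. I'll lower it until it touches.

Emit:
jog_arm(
  rows="0 0 -0.002 0;0 0 -0.003 0;0 0 -0.004 0;0 0 -0.004 0",
)

```text
time_s: 7.05
tool_pos: [0.63, -0.2452, 0.1573]
ee_rot: [0.001, -0.01, 1.0, -0.0]
force: [-1.2, 1.3, 3.5]
grip_width: 0.535
finger_force: 62.4
```

Emit:
jog_arm(
  rows="0 0 0 0;0 0 0 0;0 0 0 0;0 0 0 0;0 0 0.01 0;0 0 0.03 0;0 0 0.05 0;0 0 0.075 0;0 0 0.09 0;-0.001 0.03 0.09 0;-0.003 0.06 0.09 0;-0.004 0.09 0.09 0;-0.0045 0.1075 0.09 0;-0.0045 0.1075 0.07 0;-0.0045 0.1075 0.07 0",
  jaw=1,
)

```text
time_s: 8.93
tool_pos: [0.6247, -0.1373, 0.2247]
ee_rot: [-0.002, -0.01, 1.0, 0.0]
force: [-0.5, 0.9, -0.5]
grip_width: 1.001
finger_force: 0.0
```

```bash
python3 - <<'E'
from h import *
d=grab('scene')
cv2.imwrite('pics/a4.png',cv2.resize(d['pixels'][90:250,235:475],(720,480))[:,:,::-1])
o=manip.observe();print(o['force'],o['tool_pos'],o['grip_width'])
E
```

```text
[ 0.65534612 -0.71550694  1.03398234] [ 0.62501511 -0.13780243  0.22594605] 0.996817640057775
```

View pics/a4.png

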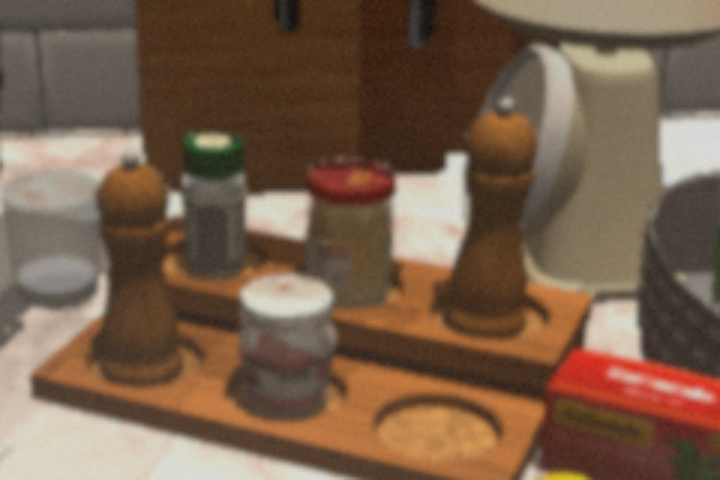

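The mill stands upright and seated at (487,325). The fingers at (288,15) and (418,20) straddle the honey lid (350,180). Down to grasp.

Emit:
jog_arm(
  rows="0 0 -0.03 0;0 0 -0.06 0;0 0 -0.08 0;0 0 -0.1 0;0 0 -0.112 0;0 0 -0.1195 0;0 0 -0.1195 0;0 0 -0.1195 0",
)

```text
time_s: 9.98
tool_pos: [0.6257, -0.1376, 0.1077]
ee_rot: [0.001, -0.01, 1.0, -0.0]
force: [-0.2, 0.4, 0.2]
grip_width: 1.0
finger_force: 0.0
```

Emit:
jog_arm(
  rows="0 0 0 0;0 0 0 0;0 0 0 0;0 0 0 0;0 0 0 0;0 0 0 0;0 0 0.003 0;0 0 0.006 0;0 0 0.008 0;0 0 0.008 0",
  jaw=-1,
)

```text
time_s: 11.22
tool_pos: [0.6252, -0.1375, 0.1145]
ee_rot: [-0.0, -0.01, 1.0, 0.0]
force: [-0.8, -0.6, -3.6]
grip_width: 0.732
finger_force: 66.3
```

Emit:
jog_arm(
  rows="0 0 0.02 0;0 0 0.045 0;0 0 0.07 0;0 0 0.09 0;-0.02 0 0.09 0;-0.045 0 0.09 0;-0.07 0 0.09 0;-0.095 0 0.09 0;-0.1065 -0.015 0.09 0;-0.1065 -0.04 0.09 0;-0.1065 -0.065 0.09 0;-0.1065 -0.09 0.09 0;-0.1065 -0.1095 0.09 0;-0.1065 -0.1095 0.09 0;-0.1065 -0.1095 0.06 0;-0.1065 -0.1095 0.03 0;-0.1065 -0.1095 0 0;-0.1065 -0.1095 -0.015 0;-0.1065 -0.1095 -0.02 0;-0.1065 -0.1095 -0.02 0",
)

```text
time_s: 13.72
tool_pos: [0.5192, -0.2472, 0.0957]
ee_rot: [0.0, -0.01, 1.0, -0.0]
force: [0.7, -0.3, -3.1]
grip_width: 0.731
finger_force: 67.3
```

```bash
python3 - <<'E'
from h import *
d=grab('scene')
cv2.imwrite('pics/a5.png',cv2.resize(d['pixels'][100:260,235:475],(720,480))[:,:,::-1])
o=manip.observe();print(o['force'],o['tool_pos'],o['grip_width'])
E
```

```text
[ 0.53934814  0.37226345 -3.18003432] [ 0.51943599 -0.2473007   0.09611626] 0.7343132606496111
```

View pics/a5.png

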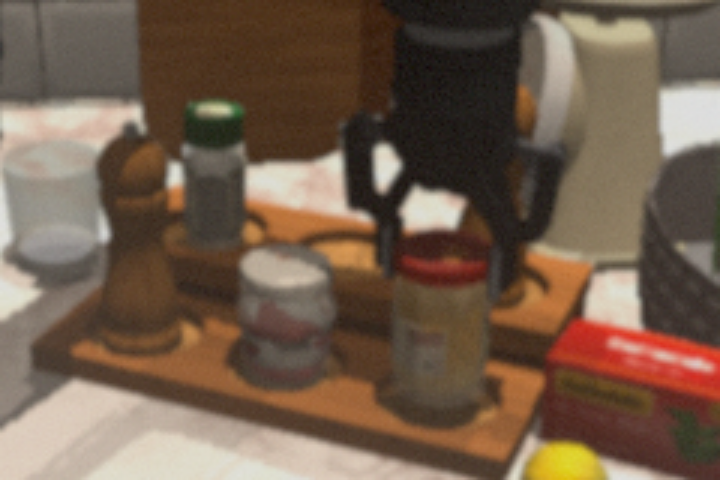

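Honey hangs upright over the front-right recess, base at (437,410), clear of the jam jar and the box.

Emit:
jog_arm(
  rows="0 0 -0.01 0;0 0 -0.015 0;0 0 -0.017 0;0 0 -0.019 0;0 0 -0.019 0",
)

```text
time_s: 14.4
tool_pos: [0.519, -0.2472, 0.0762]
ee_rot: [0.0, -0.01, 1.0, -0.0]
force: [-0.2, -0.3, -2.5]
grip_width: 0.735
finger_force: 67.3
```

Emit:
jog_arm(
  rows="0 0 -0.001 0;0 0 -0.002 0;0 0 -0.002 0",
)

```text
time_s: 14.78
tool_pos: [0.5196, -0.2473, 0.0761]
ee_rot: [0.001, -0.01, 1.0, -0.001]
force: [-1.8, 1.8, 6.9]
grip_width: 0.736
finger_force: 68.3
```

Emit:
jog_arm(
  rows="0 0 0 0;0 0 0 0;0 0 0 0;0 0 0 0;0 0 0.015 0;0 0 0.04 0;0 0 0.07 0;0 0 0.1 0;0 0 0.13 0;0 0 0.158 0;0 0.03 0.158 0;-0.002 0.06 0.158 0;-0.003 0.09 0.158 0;-0.004 0.12 0.158 0;-0.005 0.15 0.158 0;-0.006 0.18 0.158 0;-0.007 0.205 0.158 0;-0.007 0.2215 0.158 0;-0.007 0.2215 0.158 0",
  jaw=1,
)

```text
time_s: 17.15
tool_pos: [0.5119, -0.0249, 0.2324]
ee_rot: [0.0, -0.011, 1.0, 0.0]
force: [0.3, -0.6, 0.5]
grip_width: 0.996
finger_force: 0.0
```

```bash
python3 - <<'E'
from h import *
d=grab('scene')
cv2.imwrite('pics/a6.png',cv2.resize(d['pixels'][80:260,225:475],(750,540))[:,:,::-1])
o=manip.observe();print(o['force'],o['tool_pos'],o['grip_width'])
E
```

```text
[-0.73620169  0.29998929  0.33270251] [ 0.51185833 -0.02553253  0.2322634 ] 0.9992121078894832
```

View pics/a6.png

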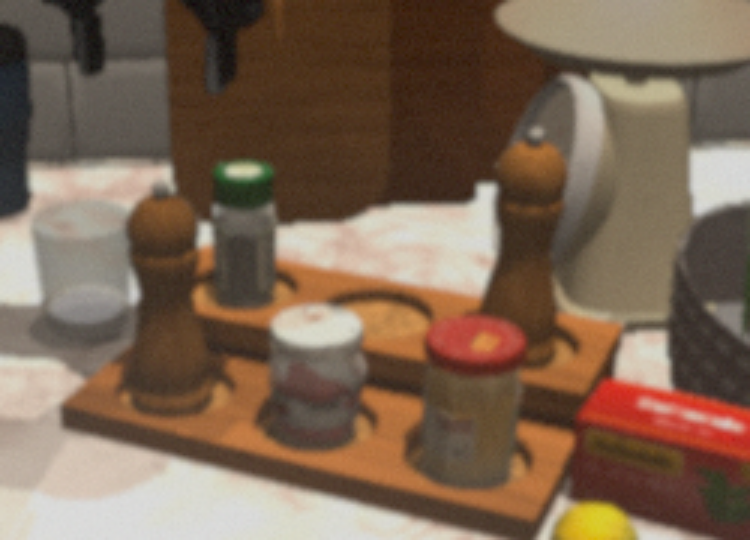

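Honey is seated upright at (470,460). The open fingers at (88,60) and (220,80) straddle the left mill's knob (163,190). Next I grasp that mill.

Emit:
jog_arm(
  rows="0 0 -0.02 0;0 0 -0.04 0;0 0 -0.06 0;0 0 -0.08 0;0 0 -0.095 0;0 0 -0.1075 0;0 0 -0.1075 0;0 0 -0.1075 0",
)

```text
time_s: 18.2
tool_pos: [0.5122, -0.0256, 0.125]
ee_rot: [0.001, -0.01, 1.0, -0.0]
force: [0.1, -0.6, 0.0]
grip_width: 0.993
finger_force: 0.0
```

Emit:
jog_arm(
  rows="0 0 0 0;0 0 0 0;0 0 0 0;0 0 0 0;0 0 0 0;0 0 0 0;0 0 0 0;0 0 0 0;0 0 0.003 0;0 0 0.006 0;0 0 0.006 0",
  jaw=-1,
)

```text
time_s: 19.58
tool_pos: [0.5116, -0.0255, 0.13]
ee_rot: [-0.0, -0.01, 1.0, 0.0]
force: [-0.5, 0.1, -1.2]
grip_width: 0.541
finger_force: 61.5
```

Emit:
jog_arm(
  rows="0 0 0.025 0;0 0 0.05 0;0 0 0.08 0;0 0 0.11 0;0 -0.02 0.11 0;0 -0.045 0.11 0;0 -0.07 0.11 0;0 -0.095 0.11 0;0.01 -0.1095 0.11 0;0.035 -0.1095 0.11 0;0.06 -0.1095 0.11 0;0.085 -0.1095 0.11 0;0.105 -0.1095 0.11 0;0.115 -0.1095 0.11 0;0.115 -0.1095 0.085 0;0.115 -0.1095 0.06 0;0.115 -0.1095 0.043 0;0.115 -0.1095 0.034 0;0.115 -0.1095 0.03 0;0.115 -0.1095 0.03 0",
)

```text
time_s: 22.08
tool_pos: [0.627, -0.1351, 0.1609]
ee_rot: [0.0, -0.01, 1.0, -0.0]
force: [0.1, -0.5, -0.6]
grip_width: 0.541
finger_force: 61.8
```

```bash
python3 - <<'E'
from h import *
d=grab('scene')
cv2.imwrite('pics/a7.png',cv2.resize(d['pixels'][80:260,225:475],(750,540))[:,:,::-1])
o=manip.observe();print(o['force'],o['tool_pos'],o['grip_width'])
E
```

```text
[ 0.7293485  -0.04537426 -0.72249166] [ 0.62709547 -0.13514523  0.16112976] 0.538307809224405
```

View pics/a7.png

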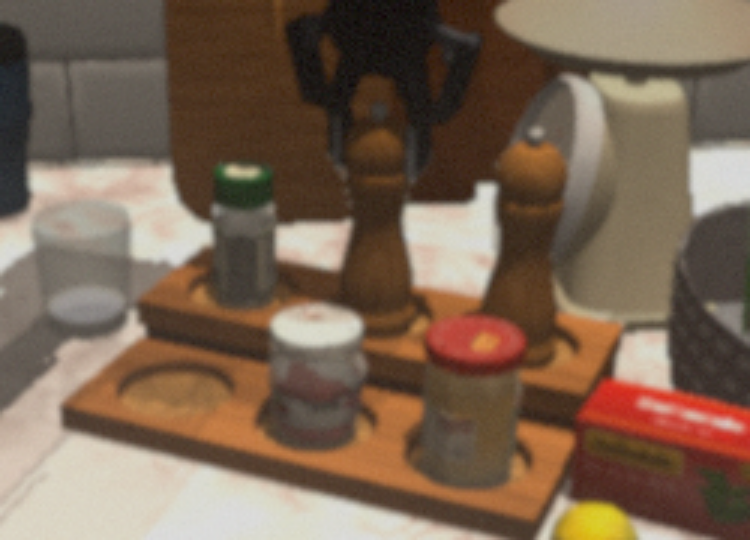

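The second mill is upright in the back-middle recess at (375,320). I'll lower it the last few mm.

Emit:
jog_arm(
  rows="0 0 -0.002 0;0 0 -0.003 0;0 0 -0.004 0;0 0 -0.004 0",
)

```text
time_s: 22.62
tool_pos: [0.6271, -0.1352, 0.1574]
ee_rot: [0.001, -0.01, 1.0, -0.0]
force: [-0.5, 0.6, 3.0]
grip_width: 0.54
finger_force: 62.3
```

Emit:
jog_arm(
  rows="0 0 0 0;0 0 0 0;0 0 0 0;0 0 0 0;0 0 0.01 0;0 0 0.03 0;0 0 0.05 0;0 0 0.075 0;0 0 0.09 0;0 0.03 0.09 0;0 0.06 0.09 0;-0.001 0.09 0.09 0;-0.001 0.1075 0.09 0;-0.001 0.1075 0.065 0;-0.001 0.1075 0.035 0;-0.001 0.1075 0.005 0;-0.001 0.1075 -0.02 0;-0.001 0.1075 -0.036 0;-0.001 0.1075 -0.044 0;-0.001 0.1075 -0.044 0",
  jaw=1,
)

```text
time_s: 25.12
tool_pos: [0.6259, -0.0277, 0.1124]
ee_rot: [-0.0, -0.01, 1.0, -0.0]
force: [-0.4, 0.0, 0.4]
grip_width: 1.001
finger_force: 0.0
```

Emit:
jog_arm(
  rows="0 0 0 0;0 0 0 0;0 0 0 0;0 0 0 0;0 0 0 0;0 0 0 0;0 0 0 0;0 0 0 0;0 0 0.003 0;0 0 0.006 0;0 0 0.006 0",
  jaw=-1,
)

```text
time_s: 26.5
tool_pos: [0.6256, -0.0275, 0.1179]
ee_rot: [-0.0, -0.01, 1.0, 0.0]
force: [-0.1, -0.1, -0.9]
grip_width: 0.514
finger_force: 60.9
```

```bash
python3 - <<'E'
from h import *
d=grab('scene')
cv2.imwrite('pics/a8.png',cv2.resize(d['pixels'][80:260,225:475],(750,540))[:,:,::-1])
E
```

```text
(no output)
```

View pics/a8.png

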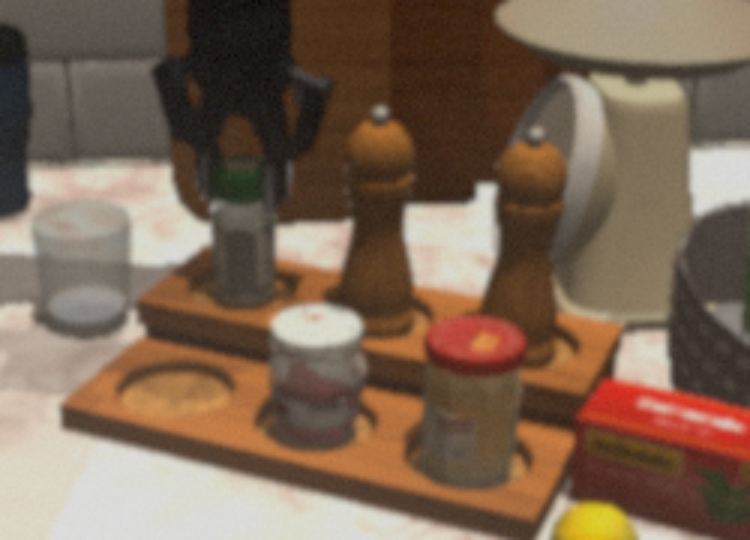

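Both mills stand upright in the back row, and the spice cap at (240,180) is held. Now to the front-left recess.

Emit:
jog_arm(
  rows="0 0 0.025 0;0 0 0.05 0;0 0 0.06 0;-0.025 0 0.06 0;-0.05 0 0.06 0;-0.075 0 0.06 0;-0.1 0 0.06 0;-0.111 0 0.06 0;-0.111 0 0.06 0;-0.111 0 0.03 0;-0.111 0 0.005 0;-0.111 0 -0.015 0;-0.111 0 -0.027 0;-0.111 0 -0.033 0;-0.111 0 -0.033 0",
)

```text
time_s: 28.42
tool_pos: [0.515, -0.0276, 0.0853]
ee_rot: [-0.0, -0.01, 1.0, -0.0]
force: [0.4, -0.1, -0.9]
grip_width: 0.514
finger_force: 61.1
```

Emit:
jog_arm(
  rows="0 0 -0.001 0;0 0 -0.002 0;0 0 -0.003 0;0 0 -0.003 0",
)

```text
time_s: 28.92
tool_pos: [0.5148, -0.0276, 0.0823]
ee_rot: [0.0, -0.01, 1.0, 0.0]
force: [0.1, 0.3, -1.1]
grip_width: 0.509
finger_force: 61.1
```

Emit:
jog_arm(
  rows="0 0 -0.001 0;0 0 -0.002 0;0 0 -0.0025 0;0 0 -0.0025 0",
)

```text
time_s: 29.42
tool_pos: [0.5153, -0.0276, 0.0813]
ee_rot: [0.001, -0.01, 1.0, -0.0]
force: [-3.0, 0.9, 5.9]
grip_width: 0.512
finger_force: 61.8
```

Contact, so it's seated. Release and withdraw up and toward the robot.

Emit:
jog_arm(
  rows="0 0 0 0;0 0 0 0;0 0 0 0;0 0 0 0;0 0 0.01 0;0 0 0.03 0;0 0 0.06 0;0 0 0.09 0;0 0 0.12 0;0 0 0.15 0;-0.03 0 0.16 0;-0.06 0 0.16 0;-0.09 0 0.16 0;-0.12 0 0.16 0;-0.12 0 0.16 0;-0.12 0 0.16 0",
  jaw=1,
)

```text
time_s: 31.42
tool_pos: [0.395, -0.0275, 0.2403]
ee_rot: [0.001, -0.01, 1.0, 0.0]
force: [-0.3, -0.4, -0.0]
grip_width: 1.001
finger_force: 0.0
```

```bash
python3 - <<'E'
from h import *
d=grab('scene')
cv2.imwrite('pics/a9.png',cv2.resize(d['pixels'][80:260,225:475],(750,540))[:,:,::-1])
o=manip.observe();print(o['force'],o['tool_pos'],o['grip_width'])
E
```

```text
[-0.85817531  0.55357478 -1.06922304] [ 0.39509483 -0.02755311  0.23996199] 1.0004330308198046
```

View pics/a9.png

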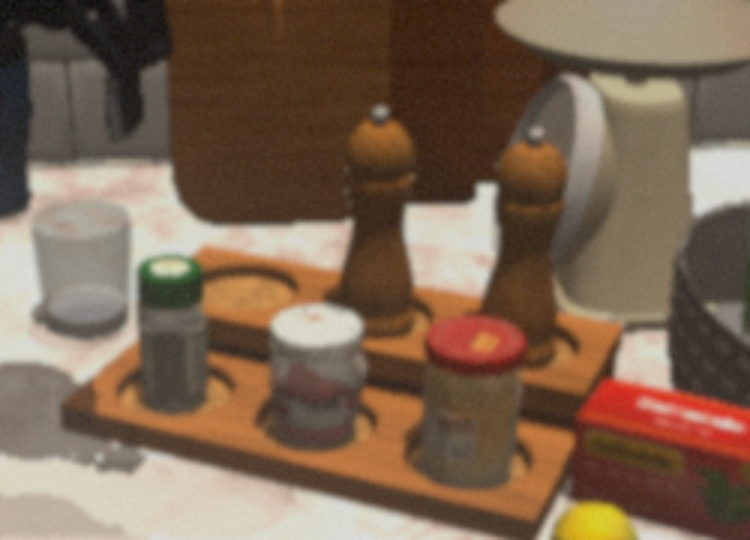

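Mills stand at (380,320) and (525,350) in the back row. Spice (172,390), jam (315,430) and honey (470,460) are in the front row. Everything is upright and seated, and the tumbler and box haven't moved.

```bash
python3 -c "
from bench import manip
print(manip.hand_in())"
```

```text
the job is handed in; nothing more can be done
None
```

The job is handed in at about 31 s: both mills stand in the back row and all three jars in the front row, upright and seated, with the jam jar, tumbler and tea box left where they were.

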